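# Rack the paint bottles in coating order

## Task

Move the four paint bottles from the row of grey clip-together cups into the empty dark wooden paint rack, one standing in each compartment, in the same left-to-right order as they stand in now, seen from the robot's side: it is the order in which the coats go on. Keep the bottles upright, set them down rather than dropping them, and leave the glass jar where it stands.

Things in the scene. Friction and masses are not known exactly. Their poses are not given: they have to be found in the camera images.
- red_mid (a point): red paint bottle: upright round flip-cap bottle, 34 mm in diameter up to 66 mm above its underside, then a shoulder and a 23 mm cap of the same colour; 95 mm tall in all, about 85 g, with a blank paper band. The point is on its axis, half-way up (47.5 mm above its underside); z points to its cap. Its turn about z is of no account.
- blue_mid (a point): blue paint bottle: upright round flip-cap bottle, 34 mm in diameter up to 66 mm above its underside, then a shoulder and a 23 mm cap of the same colour; 95 mm tall in all, about 85 g, with a blank paper band. The point is on its axis, half-way up (47.5 mm above its underside); z points to its cap. Its turn about z is of no account.
- green_mid (a point): green paint bottle: upright round flip-cap bottle, 34 mm in diameter up to 66 mm above its underside, then a shoulder and a 23 mm cap of the same colour; 95 mm tall in all, about 85 g, with a blank paper band. The point is on its axis, half-way up (47.5 mm above its underside); z points to its cap. Its turn about z is of no account.
- white_mid (a point): white paint bottle: upright round flip-cap bottle, 34 mm in diameter up to 66 mm above its underside, then a shoulder and a 23 mm cap of the same colour; 95 mm tall in all, about 85 g, with a blank paper band. The point is on its axis, half-way up (47.5 mm above its underside); z points to its cap. Its turn about z is of no account.
- cup_red: open square grey plastic cup in which the red bottle stands at the start, with a dab of red paint on its front lip; fixed, one of four clipped in a straight row at 60 mm spacing on an aluminium rail. 58 mm square, inside 52 mm square, inner floor 7 mm and rim 26 mm above the desk. Origin: on the desk under the cup's centre; y runs along the row to the left as seen from the robot's side, x points away from the robot's side, z up.
- cup_blue: open square grey plastic cup in which the blue bottle stands at the start, with a dab of blue paint on its front lip; fixed, one of four clipped in a straight row at 60 mm spacing on an aluminium rail. 58 mm square, inside 52 mm square, inner floor 7 mm and rim 26 mm above the desk. Origin: on the desk under the cup's centre; y runs along the row to the left as seen from the robot's side, x points away from the robot's side, z up.
- cup_green: open square grey plastic cup in which the green bottle stands at the start, with a dab of green paint on its front lip; fixed, one of four clipped in a straight row at 60 mm spacing on an aluminium rail. 58 mm square, inside 52 mm square, inner floor 7 mm and rim 26 mm above the desk. Origin: on the desk under the cup's centre; y runs along the row to the left as seen from the robot's side, x points away from the robot's side, z up.
- cup_white: open square grey plastic cup in which the white bottle stands at the start, with a dab of white paint on its front lip; fixed, one of four clipped in a straight row at 60 mm spacing on an aluminium rail. 58 mm square, inside 52 mm square, inner floor 7 mm and rim 26 mm above the desk. Origin: on the desk under the cup's centre; y runs along the row to the left as seen from the robot's side, x points away from the robot's side, z up.
- rack: dark wooden paint rack, fixed, empty at first: 76 (x) by 256 mm (y), four compartments in a row, each 56 (x) by 52 mm (y) inside, centres at x = 0, y = +90, +30, -30, -90 mm; floor 12 mm, lips and 8 mm dividers 26 mm, end cheeks 38 mm above the desk. Origin: on the desk under the row's middle; y: along the row to the left seen from the robot's side, x: away from that side. Stands left or right of the cups.
- jar: empty brush-rinsing jar of clear glass, loose, 62 mm across the mouth and 85 mm tall, standing on the desk between the rack and the row of cups; origin under its centre, z up. To be left alone.

How it is judged:
At the end, for the whole second after the job is handed in: Each bottle stands upright (within 7 degrees) and at rest on the floor of its own compartment of the wooden rack, within 12 mm of the compartment's centre each way, in the same left-to-right order as the cups they came from, released; the glass jar is within 30 mm of where it stood (((y of each of cup_blue, cup_green, cup_white in the frame of cup_red below 0 m and y of red_mid in the frame of rack between 0.078 and 0.102 m) or (y of cup_blue in the frame of cup_red above 0 m and y of each of cup_green, cup_white in the frame of cup_red below 0 m and y of red_mid in the frame of rack between 0.018 and 0.042 m) or (y of each of cup_blue, cup_white in the frame of cup_red below 0 m and y of cup_green in the frame of cup_red above 0 m and y of red_mid in the frame of rack between 0.018 and 0.042 m) or (y of each of cup_blue, cup_green in the frame of cup_red below 0 m and y of cup_white in the frame of cup_red above 0 m and y of red_mid in the frame of rack between 0.018 and 0.042 m) or (y of each of cup_blue, cup_green in the frame of cup_red above 0 m and y of cup_white in the frame of cup_red below 0 m and y of red_mid in the frame of rack between -0.042 and -0.018 m) or (y of each of cup_blue, cup_white in the frame of cup_red above 0 m and y of cup_green in the frame of cup_red below 0 m and y of red_mid in the frame of rack between -0.042 and -0.018 m) or (y of cup_blue in the frame of cup_red below 0 m and y of each of cup_green, cup_white in the frame of cup_red above 0 m and y of red_mid in the frame of rack between -0.042 and -0.018 m) or (y of each of cup_blue, cup_green, cup_white in the frame of cup_red above 0 m and y of red_mid in the frame of rack between -0.102 and -0.078 m)) and x of red_mid in the frame of rack between -0.012 and 0.012 m and z of red_mid in the frame of rack between 0.0535 and 0.0655 m and angle between each of red_mid, blue_mid, green_mid, white_mid's own z axis and vertical below 0.12 rad and linear speed of each of red, blue, green, white below 0.02 m/s and ((y of each of cup_red, cup_green, cup_white in the frame of cup_blue below 0 m and y of blue_mid in the frame of rack between 0.078 and 0.102 m) or (y of cup_red in the frame of cup_blue above 0 m and y of each of cup_green, cup_white in the frame of cup_blue below 0 m and y of blue_mid in the frame of rack between 0.018 and 0.042 m) or (y of each of cup_red, cup_white in the frame of cup_blue below 0 m and y of cup_green in the frame of cup_blue above 0 m and y of blue_mid in the frame of rack between 0.018 and 0.042 m) or (y of each of cup_red, cup_green in the frame of cup_blue below 0 m and y of cup_white in the frame of cup_blue above 0 m and y of blue_mid in the frame of rack between 0.018 and 0.042 m) or (y of each of cup_red, cup_green in the frame of cup_blue above 0 m and y of cup_white in the frame of cup_blue below 0 m and y of blue_mid in the frame of rack between -0.042 and -0.018 m) or (y of each of cup_red, cup_white in the frame of cup_blue above 0 m and y of cup_green in the frame of cup_blue below 0 m and y of blue_mid in the frame of rack between -0.042 and -0.018 m) or (y of cup_red in the frame of cup_blue below 0 m and y of each of cup_green, cup_white in the frame of cup_blue above 0 m and y of blue_mid in the frame of rack between -0.042 and -0.018 m) or (y of each of cup_red, cup_green, cup_white in the frame of cup_blue above 0 m and y of blue_mid in the frame of rack between -0.102 and -0.078 m)) and x of blue_mid in the frame of rack between -0.012 and 0.012 m and z of blue_mid in the frame of rack between 0.0535 and 0.0655 m and ((y of each of cup_red, cup_blue, cup_white in the frame of cup_green below 0 m and y of green_mid in the frame of rack between 0.078 and 0.102 m) or (y of cup_red in the frame of cup_green above 0 m and y of each of cup_blue, cup_white in the frame of cup_green below 0 m and y of green_mid in the frame of rack between 0.018 and 0.042 m) or (y of each of cup_red, cup_white in the frame of cup_green below 0 m and y of cup_blue in the frame of cup_green above 0 m and y of green_mid in the frame of rack between 0.018 and 0.042 m) or (y of each of cup_red, cup_blue in the frame of cup_green below 0 m and y of cup_white in the frame of cup_green above 0 m and y of green_mid in the frame of rack between 0.018 and 0.042 m) or (y of each of cup_red, cup_blue in the frame of cup_green above 0 m and y of cup_white in the frame of cup_green below 0 m and y of green_mid in the frame of rack between -0.042 and -0.018 m) or (y of each of cup_red, cup_white in the frame of cup_green above 0 m and y of cup_blue in the frame of cup_green below 0 m and y of green_mid in the frame of rack between -0.042 and -0.018 m) or (y of cup_red in the frame of cup_green below 0 m and y of each of cup_blue, cup_white in the frame of cup_green above 0 m and y of green_mid in the frame of rack between -0.042 and -0.018 m) or (y of each of cup_red, cup_blue, cup_white in the frame of cup_green above 0 m and y of green_mid in the frame of rack between -0.102 and -0.078 m)) and x of green_mid in the frame of rack between -0.012 and 0.012 m and z of green_mid in the frame of rack between 0.0535 and 0.0655 m and ((y of each of cup_red, cup_blue, cup_green in the frame of cup_white below 0 m and y of white_mid in the frame of rack between 0.078 and 0.102 m) or (y of cup_red in the frame of cup_white above 0 m and y of each of cup_blue, cup_green in the frame of cup_white below 0 m and y of white_mid in the frame of rack between 0.018 and 0.042 m) or (y of each of cup_red, cup_green in the frame of cup_white below 0 m and y of cup_blue in the frame of cup_white above 0 m and y of white_mid in the frame of rack between 0.018 and 0.042 m) or (y of each of cup_red, cup_blue in the frame of cup_white below 0 m and y of cup_green in the frame of cup_white above 0 m and y of white_mid in the frame of rack between 0.018 and 0.042 m) or (y of each of cup_red, cup_blue in the frame of cup_white above 0 m and y of cup_green in the frame of cup_white below 0 m and y of white_mid in the frame of rack between -0.042 and -0.018 m) or (y of each of cup_red, cup_green in the frame of cup_white above 0 m and y of cup_blue in the frame of cup_white below 0 m and y of white_mid in the frame of rack between -0.042 and -0.018 m) or (y of cup_red in the frame of cup_white below 0 m and y of each of cup_blue, cup_green in the frame of cup_white above 0 m and y of white_mid in the frame of rack between -0.042 and -0.018 m) or (y of each of cup_red, cup_blue, cup_green in the frame of cup_white above 0 m and y of white_mid in the frame of rack between -0.102 and -0.078 m)) and x of white_mid in the frame of rack between -0.012 and 0.012 m and z of white_mid in the frame of rack between 0.0535 and 0.0655 m and distance of jar from where it was at the start of the episode below 0.03 m); the robot touches nothing.
It fails at once if a bottle is tipped more than 30 degrees (angle between any of red_mid, blue_mid, green_mid, white_mid's own z axis and vertical above 0.52 rad).
It fails at once if a bottle is dropped (moves faster than 0.8 m/s while the fingers do not hold it, a fall of more than about 30 mm) ((linear speed of red above 0.8 m/s and contact force between the fingers and red below 0.05 N) or (linear speed of blue above 0.8 m/s and contact force between the fingers and blue below 0.05 N) or (linear speed of green above 0.8 m/s and contact force between the fingers and green below 0.05 N) or (linear speed of white above 0.8 m/s and contact force between the fingers and white below 0.05 N)).
It fails at once if the glass jar is pushed more than 30 mm or tipped (distance of jar from where it was at the start of the episode above 0.03 m or angle between jar's own z axis and vertical above 0.3 rad).
It also fails if it takes over 120 s, if anything falls off the work surface, if the arm or the gripper's body presses on something with over 40 N, if the wrist force passes 120 N, or if a joint passes its speed limit or range.

## Robot

A 6-joint arm with a two-finger parallel gripper is mounted at the origin on the work surface. World frame = base frame: x ahead of the robot, y to its left, z up, the work surface at z = 0. Lengths are in m, angles in rad, forces in N, time in s.
With the tool pointing down it reaches from about 0.3 to 0.775 m from the base axis. Payload 14.6 kg.
Tool frame: the origin (TCP) lies at the very end of the fingers, on their centre line; the grasp point (between the pads) lies 19 mm behind it; z points along the fingers, y is the line along which they close (so a half turn about z gives the same grasp; the last joint's range is limited). The gripper opens to 94 mm and grips with 3 to 60 N. Pads are 16 mm wide; open, the fingers measure 119 mm over their backs; the gripper's body (75 mm by 177 mm) begins 78 mm behind the grasp point.
Start: joints at [-1.327, 0.3, 1.521, -0, 1.321, -0.067], TCP at [0.168, -0.524, 0.205] pointing down, gripper open.
Joint ranges: [-3.03, 3.03], [-0.79, 2.21], [0.23, 2.52], [-1.04, 4.18], [0, 3.07], [-2.55, 2.55]. Speed limits (rad/s): [2.22, 2.22, 2.57, 3.14, 3.14, 3.14].

## Interface

Orientations are given as a unit quaternion [x, y, z, w].
In Python, from rig import arm, imaging gives the robot as it stands. The module is installed in compiled form; this text tells all that it offers.
- The arm moves only by the tool apply_moves, never from a script. Its arguments are lists of equal length, an entry for each row: "linear": the shift along the tool's x, y, z in cm, a list of three; "yaw": the turn about the tool's z in units of 5 degrees (1.0 is 5 degrees); "hand": the gripper command: -1 is fully open, 1 is shut, values between are in proportion. A call has 1 to 8 rows; each row is the pose to reach, as a shift and turn from the pose commanded when the call began, along the tool's axes at that moment; what a row does not reach only later rows make up. A row lasts 1/8 s, in which the tool goes at most 62.5 mm and 10.7 degrees, less where a joint would pass 70% of its speed; a pose out of reach is approached as far as the arm can. A call with a gripper value outside its range is refused whole. The fingers move at their own pace and stop on an object; "grip_force" is the grip in N (left out, the last holds). Time passes only in rows, so rows that repeat a pose let the fingers close. It gives the time, the measured TCP pose, the force, the opening and the grip force at its end, in the units of the state.
- arm.state(): the state, without advancing time (a new reading comes with each control period).
- imaging.camera(name): name is "side" or "top" or "wrist"; returns (picture, depth): 480x640x3 uint8, red, green, blue; 480x640 float32, m along the optical axis (not along the pixel's ray), 0 where there is no reading.
- imaging.camera_params(name): a dict with "camera_matrix" (3x3 intrinsics, pixels), "dist_coeffs" ([k1, k2, p1, p2, k3] as OpenCV has them; the pictures are not rectified), "R" (3x3) and "t" (3): a world point X has camera coordinates R X + t; the wrist camera has in their place "T_tool_cam" (4x4, takes a point from camera to tool coordinates, whose origin is the TCP and whose axes are the flange's). Camera axes: x right, y down, z forward; pixel columns grow to the right and rows downward; lengths in m; the calibration is good to about 2 mm. A picture is of the moment at which its call begins: read the wrist's pose just before it. camera_params takes no time and is no camera call.
- arm.sign_off(): hands the job in; it is judged then, once.
The state is a dict: "time_s": time; "q": joint angles; "qvel": joint speeds; "joint_efforts": joint torques, N m; "tcp_pos": TCP position; "eef_rot": TCP orientation; "force": force on the tool from outside, world axes, zero at the start; "wrist_torque": the same for the moment, N m; "gripper_width": finger opening in m; "finger_force": force on a finger pad.
Only numpy, scipy, OpenCV 4.12 (cv2) and the standard library are available. Lean on these libraries where they do the work, as an engineer would, in place of code of your own. Each camera call takes 0.05 s, during which the arm holds its last target. There are 200 camera calls.

## Working session

There is one attempt and no reset: what is moved stays moved. The work goes in short steps, Python scripts to look and compute and a tool call to move; the robot and the scene stay as the last step left them, time stands still between calls to the robot, and variables do not carry over. Pictures are saved under pics/ and viewed, at most 14 in all, crops included, and the job is handed in when it is done.

Besides the shell and the picture viewer there is one more tool, called after "Emit:" as name(argument=value, ...), one argument or row to a line, values as JSON. apply_moves: Moves the arm, as the interface text tells. Its arguments: {"type":"object","properties":{"linear":{"type":"array","items":{"type":"array","items":{"type":"number"}}},"yaw":{"type":"array","items":{"type":"number"}},"hand":{"type":"array","items":{"type":"number"}},"grip_force":{"type":"number"}},"required":["linear","yaw","hand"]}

```bash
mkdir -p pics; python3 - <<'E'
from rig import arm, imaging
import cv2, numpy as np
s=arm.state(); print(s)
for n in ("top","side"):
    p,d=imaging.camera(n); cv2.imwrite(f"pics/{n}0.png",p[:,:,::-1]); np.savez(f"{n}0.npz",p=p,d=d)
    print(n,imaging.camera_params(n))
print(imaging.camera_params("wrist"))
E
```

```text
{'time_s': 0.0, 'q': array([-1.32661698e+00,  3.00437259e-01,  1.52159271e+00, -2.76820827e-05,
        1.32068904e+00, -6.65580507e-02]), 'qvel': array([ 0.00031587,  0.00017054,  0.00066324, -0.00110315,  0.00024029,
       -0.0011117 ]), 'joint_efforts': array([-8.33393233e-05, -5.31808519e+01, -3.52734196e+01,  7.08281645e-02,
        2.43591605e-02, -9.64658898e-05]), 'tcp_pos': array([ 0.16811647, -0.52339792,  0.20489997]), 'eef_rot': array([ 9.87953856e-01,  1.54747734e-01, -6.33061402e-05, -5.59769745e-04]), 'force': array([-0.10049042,  0.09772724, -0.8922067 ]), 'wrist_torque': array([-0.07087071,  0.07014992,  0.05481965]), 'finger_force': 0.0, 'gripper_width': 0.09385930368003739}
top {'camera_matrix': array([[553.32309547,   0.        , 318.62096219],
       [  0.        , 553.32309547, 235.15558585],
       [  0.        ,   0.        ,   1.        ]]), 'dist_coeffs': array([-0.06545106,  0.        ,  0.        ,  0.        ,  0.        ]), 'R': array([[-0.00887091, -0.99994685,  0.00525401],
       [-0.99545565,  0.00833264, -0.09486099],
       [ 0.09481217, -0.006071
[... 455 characters left out ...]
21, -0.83558545, -0.54802426]]), 't': array([0.56543675, 0.06169387, 1.19234372])}
{'camera_matrix': array([[422.04149609,   0.        , 322.06923284],
       [  0.        , 422.04149609, 245.81520807],
       [  0.        ,   0.        ,   1.        ]]), 'dist_coeffs': array([-0.10201536,  0.        ,  0.        ,  0.        ,  0.        ]), 'T_tool_cam': array([[-1.12189799e-03, -9.73613615e-01, -2.28200066e-01,
         6.53441210e-02],
       [ 9.99998253e-01, -1.43353284e-03,  1.19987280e-03,
         1.47596388e-04],
       [-1.49534478e-03, -2.28198322e-01,  9.73613522e-01,
        -1.79970350e-01],
       [ 0.00000000e+00,  0.00000000e+00,  0.00000000e+00,
         1.00000000e+00]])}
```

View pics/top0.png

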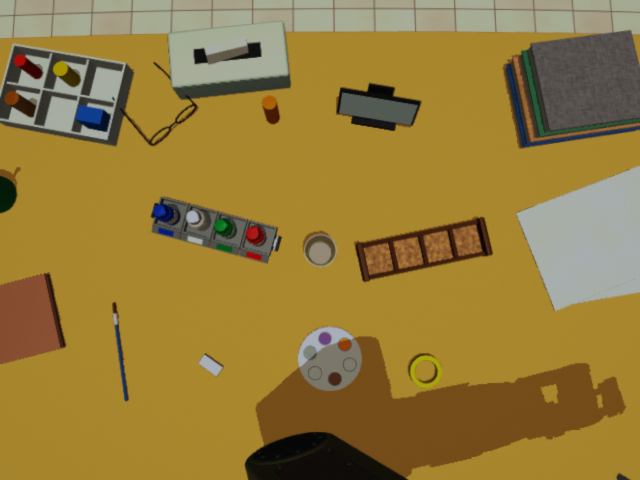

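View pics/side0.png

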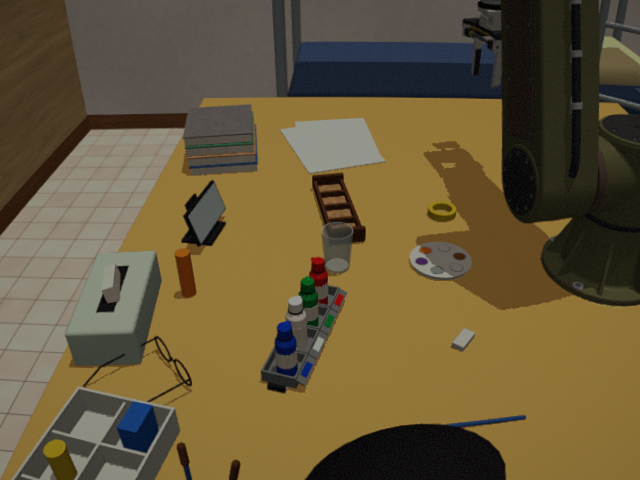

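Left to right, the bottles stand blue, white, green, red, with caps in the top view at about (162,210), (194,216), (222,226) and (253,232). The jar is at (320,250). The rack is to the right, its compartments running from (378,258) to (468,241).

```bash
cat > h.py <<'E'
import numpy as np, cv2
from rig import arm, imaging
def par(n):
    c=imaging.camera_params(n)
    if n=="wrist":
        from scipy.spatial.transform import Rotation as Ro
        s=arm.state(); T=np.eye(4); T[:3,:3]=Ro.from_quat(s["eef_rot"]).as_matrix(); T[:3,3]=s["tcp_pos"]
        M=np.linalg.inv(T@c["T_tool_cam"]); c["R"]=M[:3,:3]; c["t"]=M[:3,3]
    return c
def ray(c,uv):
    p=cv2.undistortPoints(np.array([[uv]],float),c["camera_matrix"],c["dist_coeffs"])[0,0]
    return -c["R"].T@c["t"], c["R"].T@np.array([p[0],p[1],1.])
def onz(c,uv,z):
    o,d=ray(c,uv); return o+d*(z-o[2])/d[2]
def tri(a,ua,b,ub):
    o,d=ray(a,ua); p,e=ray(b,ub)
    k=np.linalg.lstsq(np.c_[d,-e],p-o,rcond=None)[0]
    x,y=o+k[0]*d,p+k[1]*e
    return (x+y)/2,np.linalg.norm(x-y)
def cloud(c,d):
    v,u=np.mgrid[:480,:640]; uv=np.c_[u.ravel(),v.ravel()].astype(float)
    p=cv2.undistortPoints(uv[:,None],c["camera_matrix"],c["dist_coeffs"])[:,0]
    z=d.ravel()[:,None]; return ((np.c_[p,np.ones(len(p))]*z-c["t"])@c["R"]).reshape(480,640,3)
def cmask(p,name):
    h,s,v=cv2.split(cv2.cvtColor(p,cv2.COLOR_RGB2HSV)); h=h.astype(int)
    if name=="red": return ((h<6)|(h>174))&(s>180)&(v>60)
    if name=="green": return (h>45)&(h<85)&(s>120)&(v>40)
    if name=="blue": return (h>105)&(h<130)&(s>130)&(v>40)
    return (s<50)&(v>130)
E
cat > m.py <<'E'
from h import *
import scipy.ndimage as nd
A,B=par("top"),par("side")
T,S=np.load("top0.npz"),np.load("side0.npz")
ct,cs=cloud(A,T["d"]),cloud(B,S["d"])
for n in ("blue","white","green","red"):
    r=[]
    for im,c,box in ((T["p"],ct,(140,290,190,270)),(S["p"],cs,(255,350,250,395))):
        m=cmask(im,n); k=np.zeros_like(m); k[box[2]:box[3],box[0]:box[1]]=1
        m=m&k&(c[...,2]>.084)&(c[...,2]<.11)   # cap
        v,u=np.nonzero(m); r.append((u.mean(),v.mean(),len(u),np.median(c[m],0).round(4), np.percentile(c[m][:,2],95).round(4)))
    x,g=tri(A,r[0][:2],B,r[1][:2]); print(n,r,"tri",x.round(4),g.round(4))
    for im,c,box in ((T["p"],ct,(140,290,190,270)),):
        m=cmask(im,n); k=np.zeros_like(m); k[box[2]:box[3],box[0]:box[1]]=1
        m=m&k&(c[...,2]<.04); m=nd.binary_opening(m); v,u=np.nonzero(m)
        print("  dab",u.mean(),v.mean(),len(u),np.median(c[m],0).round(4))
# rack
p=T["p"]; hsv=cv2.cvtColor(p,cv2.COLOR_RGB2HSV)
sub=ct[210:290,350:500]; print("rack z hist",np.histogram(sub[...,2],bins=np.arange(-.01,.05,.004)))
m=np.zeros((480,640),bool); m[210:290,350:500]=True
bright=m&(hsv[...,2]>75)&(ct[...,2]<.019)&(ct[...,2]>.006)
l,k=nd.label(nd.binary_opening(bright))
for i in range(1,k+1):
    if (l==i).sum()<150: continue
    q=cv2.minAreaRect(np.argwhere(l==i)[:,::-1].astype(np.float32)); print("comp",q,(l==i).sum(),np.median(ct[l==i],0).round(4),onz(A,q[0],.012).round(4))
w=m&(ct[...,2]>.020); P=ct[w][:,:2]; q=cv2.minAreaRect(P.astype(np.float32)); print("rack rect",q)
j=np.zeros_like(m); j[225:275,298:342]=1; P=ct[j&(ct[...,2]>.06)]; print("jar",P.min(0),P.max(0),len(P))
E
python3 m.py
```

```text
blue [(np.float64(159.45890410958904), np.float64(211.17808219178082), 146, array([0.611 , 0.2962, 0.1017]), np.float64(0.1052)), (np.float64(284.56502242152465), np.float64(329.92825112107624), 223, array([0.6086, 0.3034, 0.1021]), np.float64(0.1047))] tri [0.6103 0.2974 0.0959] 0.0024
  dab 165.3783783783784 231.75675675675674 74 [0.5809 0.3063 0.0212]
white [(np.float64(191.95689655172413), np.float64(216.67241379310346), 116, array([0.5996, 0.2358, 0.1021]), np.float64(0.1048)), (np.float64(294.9791666666667), np.float64(300.2291666666667), 96, array([0.5973, 0.2368, 0.1038]), np.float64(0.1057))] tri [0.5988 0.2356 0.1034] 0.0022
  dab 203.8505747126437 240.24137931034483 87 [0.5645 0.2464 0.0205]
green [(np.float64(220.5179856115108), np.float64(225.6043165467626), 139, array([0.5827, 0.1844, 0.1015]), np.float64(0.1046)), (np.float64(307.2692307692308), np.float64(281.91346153846155), 104, array([0.5811, 0.1879, 0.1033]), np.float64(0.1053))] tri [0.5823 0.1839 0.1005] 0.0022
  dab 223.88732394366198 247.7605633802817 71 [0.5485 0.1909 0.0207]
red [(np.float64(252.531034482758
[... 712 characters left out ...]
07 -0.2894  0.012 ]
comp ((437.48077392578125, 246.4038543701172), (28.04460334777832, 24.71063232421875), 78.69007110595703) 684 [ 0.5493 -0.2298  0.012 ] [ 0.5486 -0.2294  0.012 ]
comp ((408.0117492675781, 252.55291748046875), (28.417892456054688, 25.38086700439453), 77.47119140625) 708 [ 0.5372 -0.1705  0.012 ] [ 0.537  -0.1706  0.012 ]
comp ((378.15386962890625, 258.76922607421875), (28.24072265625, 25.10286521911621), 78.69007110595703) 706 [ 0.5249 -0.1114  0.0121] [ 0.5253 -0.1114  0.012 ]
rack rect ((0.5334386229515076, -0.15351825952529907), (0.07629793137311935, 0.34948256611824036), 11.23421859741211)
jar [ 0.46948219 -0.02615469  0.06049979] [0.56828986 0.03288306 1.09829609] 286
```

```bash
cat > plan.py <<'E'
import sys; from h import *
from scipy.spatial.transform import Rotation as Ro
# plan.py x y z angle_of_tool_x_deg
s=arm.state(); R=Ro.from_quat(s["eef_rot"]).as_matrix()
x=np.array(sys.argv[1:4],float); a=float(sys.argv[4])
cur=np.degrees(np.arctan2(R[1,0],R[0,0]))
print("t",s["time_s"],"tcp",s["tcp_pos"].round(4),"ang",cur.round(2),"w",round(s["gripper_width"],4),"F",s["force"].round(1),"ff",s["finger_force"])
print("lin cm",(R.T@(x-s["tcp_pos"])*100).round(2),"yaw",round((cur-a)/5,2))
E
python3 plan.py .5685 .1265 .205 74.4
```

```text
t 0.1 tcp [ 0.1681 -0.5234  0.2049] ang 17.81 w 0.0938 F [-0.3  0.1  0.2] ff 0.0
lin cm [ 5.799e+01 -4.964e+01  5.000e-02] yaw -11.32
```

Emit:
apply_moves(
  linear=[
    [6,-5,0],
    [12,-10,0],
    [18,-15,0],
    [24,-20,0],
    [30,-25,0],
    [36,-31,0],
    [42,-36,0],
    [48,-41,0],
  ],
  yaw=[-1,-2,-3,-4,-5,-6,-7,-8],
  hand=[-1,-1,-1,-1,-1,-1,-1,-1],
  grip_force=12,
)

```text
time_s: 1.1
tcp_pos: [0.4318, -0.0965, 0.2055]
eef_rot: [0.875, 0.485, 0.0, 0.0]
force: [1.1, -1.1, -0.2]
gripper_width: 0.0947
finger_force: 0.0
```

```bash
python3 plan.py .5685 .1265 .205 74.4
```

```text
t 1.1 tcp [ 0.4318 -0.0965  0.2055] ang 57.97 w 0.0947 F [ 1.1 -1.1 -0.2] ff 0.0
lin cm [26.15 -0.24  0.05] yaw -3.29
```

Emit:
apply_moves(
  linear=[
    [0,0,0],
    [0,0,0],
    [0,0,0],
  ],
  yaw=[0,0,0],
  hand=[-1,-1,-1],
)

```text
time_s: 1.48
tcp_pos: [0.4307, -0.0996, 0.2054]
eef_rot: [0.876, 0.482, -0.0, -0.0]
force: [-0.1, -0.4, -0.1]
gripper_width: 0.0937
finger_force: 0.0
```

```bash
python3 plan.py .5685 .1265 .205 74.4
```

```text
t 1.475 tcp [ 0.4307 -0.0996  0.2054] ang 57.68 w 0.0937 F [-0.1 -0.4 -0.1] ff 0.0
lin cm [26.47 -0.45  0.04] yaw -3.34
```

Emit:
apply_moves(
  linear=[
    [5,0,0],
    [10,-0.1,0],
    [15,-0.2,0],
    [20,-0.3,0],
    [26.5,-0.45,0],
    [26.5,-0.45,0],
    [26.5,-0.45,0],
    [26.5,-0.45,0],
  ],
  yaw=[-1,-2,-3,-3.34,-3.34,-3.34,-3.34,-3.34],
  hand=[-1,-1,-1,-1,-1,-1,-1,-1],
)

```text
time_s: 2.48
tcp_pos: [0.5684, 0.1266, 0.2058]
eef_rot: [0.797, 0.604, 0.0, 0.0]
force: [0.1, -0.2, 0.4]
gripper_width: 0.0939
finger_force: 0.0
```

```bash
python3 plan.py .5685 .1265 .205 74.4; python3 - <<'E'
from h import *
c=par("wrist"); p,d=imaging.camera("wrist"); cv2.imwrite("pics/w1.png",p[:,:,::-1]); np.savez("w1.npz",p=p,d=d)
cl=cloud(c,d)
for n in("red","green","white"):
    m=cmask(p,n)&(cl[...,2]>.096)&(cl[...,2]<.11)&(cl[...,1]<.32)&(cl[...,1]>.1)
    if m.sum()<30: print(n,m.sum()); continue
    v,u=np.nonzero(m); print(n,u.mean(),v.mean(),len(u),np.median(cl[m],0).round(4),onz(c,(u.mean(),v.mean()),.102).round(4))
E
```

```text
t 2.475 tcp [0.5684 0.1266 0.2058] ang 74.38 w 0.0939 F [ 0.1 -0.2  0.4] ff 0.0
lin cm [-0.    0.01  0.08] yaw -0.0
red 320.8495145631068 244.88956310679612 824 [0.5674 0.1261 0.1027] [0.5674 0.126  0.102 ]
green 318.0908108108108 156.87459459459458 925 [0.5818 0.1842 0.1027] [0.5818 0.184  0.102 ]
white 320.1375126390293 71.24165824064711 989 [0.5976 0.236  0.1026] [0.5978 0.236  0.102 ]
```

View pics/w1.png

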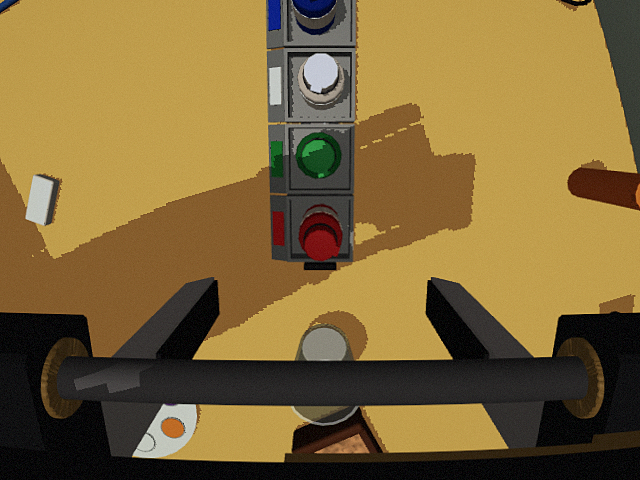

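The wrist view shows the red cap at (321,235), green at (319,156) and white at (322,74). All stand upright with free space for the fingers on both sides, and the positions match the top view within 2 mm. I'll descend on red.

Emit:
apply_moves(
  linear=[
    [0,0,5],
    [0,0.05,10],
    [0,0.1,14],
    [0,0.1,16.4],
    [0,0.1,16.4],
    [0,0.1,16.4],
    [0,0.1,16.4],
  ],
  yaw=[0,0,0,0,0,0,0],
  hand=[-1,-1,-1,-1,-1,-1,-1],
  grip_force=15,
)

```text
time_s: 3.4
tcp_pos: [0.5702, 0.1278, 0.0429]
eef_rot: [0.796, 0.605, 0.001, 0.001]
force: [0.6, 0.1, 0.1]
gripper_width: 0.094
finger_force: 0.0
```

Emit:
apply_moves(
  linear=[
    [0,0,0],
    [0,0,0],
    [0,0,0],
    [0,0,0],
    [0,0,0],
    [0,0,0],
    [0,0,0],
    [0,0,0],
  ],
  yaw=[0,0,0,0,0,0,0,0],
  hand=[0,0,0.1,0.2,0.3,1,1,1],
)

```text
time_s: 4.4
tcp_pos: [0.5695, 0.1279, 0.0414]
eef_rot: [0.796, 0.605, -0.0, -0.0]
force: [-0.0, -0.0, -0.5]
gripper_width: 0.0338
finger_force: 14.9
```

Emit:
apply_moves(
  linear=[
    [0,0,-1],
    [0,0,-3],
    [0,0,-6],
    [0,0,-9],
    [0,0,-12],
    [0,0,-12],
    [0,0,-12],
  ],
  yaw=[0,0,0,0,0,0,0],
  hand=[1,1,1,1,1,1,1],
)

```text
time_s: 5.28
tcp_pos: [0.5692, 0.1278, 0.1606]
eef_rot: [0.796, 0.605, -0.0, -0.0]
force: [-0.6, -0.4, -0.5]
gripper_width: 0.0333
finger_force: 14.9
```

```bash
python3 plan.py .5605 -.286 .161 101.3
```

```text
t 5.275 tcp [0.5692 0.1278 0.1606] ang 74.5 w 0.0333 F [-0.6 -0.4 -0.5] ff 14.943468351848423
lin cm [-4.011e+01  1.022e+01 -3.000e-02] yaw -5.36
```

Emit:
apply_moves(
  linear=[
    [-3,0.8,0],
    [-8,2,0],
    [-13,3.3,0],
    [-18,4.6,0],
    [-23,5.9,0],
    [-28,7.1,0],
    [-33,8.4,0],
    [-36,9.2,0],
  ],
  yaw=[-0.5,-1,-1.8,-2.6,-3.4,-4.2,-4.8,-5.36],
  hand=[1,1,1,1,1,1,1,1],
)

```text
time_s: 6.28
tcp_pos: [0.5612, -0.2457, 0.1598]
eef_rot: [0.634, 0.773, -0.0, -0.001]
force: [0.5, 1.0, -0.4]
gripper_width: 0.0337
finger_force: 14.9
```

Emit:
apply_moves(
  linear=[
    [0,0,0],
    [0,0,0],
  ],
  yaw=[0,0],
  hand=[1,1],
)

```text
time_s: 6.52
tcp_pos: [0.5618, -0.2428, 0.1605]
eef_rot: [0.634, 0.773, -0.0, -0.001]
force: [-0.5, -0.1, -1.4]
gripper_width: 0.0334
finger_force: 14.9
```

```bash
python3 plan.py .5605 -.286 .161 101.3
```

```text
t 6.525 tcp [ 0.5618 -0.2428  0.1605] ang 101.28 w 0.0334 F [-0.5 -0.1 -1.4] ff 14.943444477394223
lin cm [-4.21 -0.98 -0.05] yaw -0.0
```

Emit:
apply_moves(
  linear=[
    [-2,-0.5,0],
    [-4.2,-0.98,0],
    [-4.2,-0.98,0],
    [-4.2,-0.98,3],
    [-4.2,-0.98,7],
    [-4.2,-0.98,10],
    [-4.2,-0.98,10.8],
    [-4.2,-0.98,10.8],
  ],
  yaw=[0,0,0,0,0,0,0,0],
  hand=[1,1,1,1,1,1,1,1],
)

```text
time_s: 7.52
tcp_pos: [0.5609, -0.2868, 0.054]
eef_rot: [0.634, 0.773, 0.0, 0.0]
force: [-0.2, 0.2, -0.0]
gripper_width: 0.0341
finger_force: 14.9
```

```bash
python3 plan.py .5605 -.286 .0465 101.3; python3 - <<'E'
from h import *
p,d=imaging.camera("side"); cv2.imwrite("pics/s1.png",cv2.resize(p[150:270,270:400,::-1],None,fx=4,fy=4))
E
```

```text
t 7.525 tcp [ 0.5609 -0.2868  0.054 ] ang 101.31 w 0.0341 F [-0.2  0.2 -0. ] ff 14.943348853848875
lin cm [ 0.09 -0.03  0.75] yaw 0.0
```

View pics/s1.png

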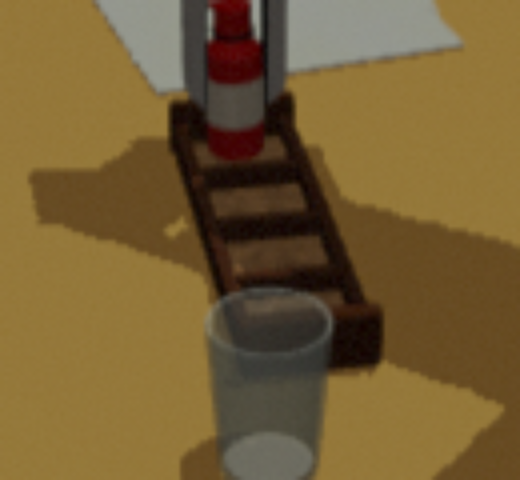

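The red bottle hangs upright just above the far compartment, between the cheeks; its base is at about (235,150) in the crop. I'll lower it the last 7 mm.

Emit:
apply_moves(
  linear=[
    [0,0,0.3],
    [0,0,0.6],
    [0,0,0.75],
    [0,0,0.75],
    [0,0,0.75],
  ],
  yaw=[0,0,0,0,0],
  hand=[1,1,1,1,1],
)

```text
time_s: 8.2
tcp_pos: [0.5608, -0.2868, 0.0463]
eef_rot: [0.634, 0.773, -0.0, 0.0]
force: [-2.2, -0.7, 3.2]
gripper_width: 0.0338
finger_force: 15.0
```

Emit:
apply_moves(
  linear=[
    [0,0,0],
    [0,0,0],
    [0,0,0],
    [0,0,0],
    [0,0,-3],
    [0,0,-8],
    [0,0,-12.5],
    [0,0,-12.5],
  ],
  yaw=[0,0,0,0,0,0,0,0],
  hand=[0.15,0,-0.3,-0.3,-0.3,-0.3,-0.5,-1],
)

```text
time_s: 9.2
tcp_pos: [0.5619, -0.2874, 0.1748]
eef_rot: [0.634, 0.773, 0.001, 0.003]
force: [0.2, 0.2, -0.1]
gripper_width: 0.0772
finger_force: 0.0
```

Emit:
apply_moves(
  linear=[
    [0,0,0],
    [0,0,0],
  ],
  yaw=[0,0],
  hand=[-1,-1],
)

```text
time_s: 9.45
tcp_pos: [0.5602, -0.2864, 0.1694]
eef_rot: [0.634, 0.773, -0.0, -0.001]
force: [1.0, 0.2, -0.2]
gripper_width: 0.0932
finger_force: 0.0
```

```bash
python3 - <<'E'
from h import *
A=par("wrist"); p,d=imaging.camera("top"); np.savez("t2.npz",p=p,d=d)
c=par("top"); cl=cloud(c,d); m=cmask(p,"red")&(cl[...,1]<-.2)&(cl[...,2]>.095)&(cl[...,2]<.12)&(cl[...,0]>.5)
if m.sum(): v,u=np.nonzero(m); print(len(u),np.median(cl[m],0),onz(c,(u.mean(),v.mean()),.107))
E
python3 plan.py .5825 .184 .172 74.4
```

```text
132 [ 0.56332363 -0.28849273  0.10696065] [ 0.56305654 -0.28816806  0.107     ]
t 9.5 tcp [ 0.5603 -0.2865  0.1696] ang 101.31 w 0.0939 F [-0.1  0.7 -0.4] ff 0.0
lin cm [45.7 11.4 -0.2] yaw 5.38
```

Red stands on the rack floor: its top measures 0.107 m, about 3 mm from the compartment centre. Next is green.

Emit:
apply_moves(
  linear=[
    [6,1.5,0],
    [12,3,0],
    [18,4.5,0],
    [24,6,0],
    [30,7.5,0],
    [36,9,0],
    [42,10.5,0],
    [45.7,11.4,0],
  ],
  yaw=[1,2,3,4,4.6,5,5.38,5.38],
  hand=[-1,-1,-1,-1,-1,-1,-1,-1],
)

```text
time_s: 10.5
tcp_pos: [0.5823, 0.1865, 0.1701]
eef_rot: [0.796, 0.605, -0.001, -0.0]
force: [0.5, -0.9, -0.0]
gripper_width: 0.094
finger_force: 0.0
```

Emit:
apply_moves(
  linear=[
    [0,0,0],
    [0,0,0],
  ],
  yaw=[0,0],
  hand=[-1,-1],
)

```text
time_s: 10.75
tcp_pos: [0.5827, 0.183, 0.1703]
eef_rot: [0.797, 0.605, -0.001, -0.0]
force: [0.3, -0.3, -1.0]
gripper_width: 0.0938
finger_force: 0.0
```

```bash
python3 plan.py .5822 .184 .042 74.4
```

```text
t 10.75 tcp [0.5827 0.183  0.1703] ang 74.4 w 0.0938 F [ 0.3 -0.3 -1. ] ff 0.0
lin cm [ 0.09 -0.07 12.83] yaw -0.0
```

Emit:
apply_moves(
  linear=[
    [0,0,4],
    [0,0,8],
    [0.1,0,11.5],
    [0.1,0,12.8],
    [0.1,0,12.8],
    [0.1,0,12.8],
    [0.1,0,12.8],
    [0.1,0,12.8],
  ],
  yaw=[0,0,0,0,0,0,0,0],
  hand=[-1,-1,-1,-1,-0.5,0,0.1,0.2],
)

```text
time_s: 11.75
tcp_pos: [0.5834, 0.1848, 0.0437]
eef_rot: [0.796, 0.605, 0.0, 0.0]
force: [0.3, -0.4, -0.2]
gripper_width: 0.0571
finger_force: 0.0
```

Emit:
apply_moves(
  linear=[
    [0,0,0],
    [0,0,0],
    [0,0,0],
    [0,0,-1],
    [0,0,-4],
    [0,0,-8],
    [0,0,-12],
    [0,0,-12],
  ],
  yaw=[0,0,0,0,0,0,0,0],
  hand=[1,1,1,1,1,1,1,1],
)

```text
time_s: 12.75
tcp_pos: [0.5844, 0.1851, 0.1668]
eef_rot: [0.796, 0.605, 0.003, 0.001]
force: [-0.6, -0.8, -1.7]
gripper_width: 0.0332
finger_force: 14.9
```

```bash
python3 plan.py .5488 -.2282 .161 101.3
```

```text
t 12.75 tcp [0.5844 0.1851 0.1668] ang 74.41 w 0.0332 F [-0.6 -0.8 -1.7] ff 14.928926504217088
lin cm [-40.76   7.68   0.5 ] yaw -5.38
```

Emit:
apply_moves(
  linear=[
    [-3,0.6,0],
    [-8,1.5,0],
    [-13,2.5,0],
    [-18,3.4,0],
    [-23,4.3,0],
    [-28,5.3,0],
    [-33,6.2,0],
    [-38,7.2,0],
  ],
  yaw=[-0.5,-1,-1.8,-2.6,-3.4,-4.2,-4.8,-5.38],
  hand=[1,1,1,1,1,1,1,1],
)

```text
time_s: 13.75
tcp_pos: [0.5496, -0.2021, 0.1622]
eef_rot: [0.633, 0.774, -0.0, -0.001]
force: [-0.2, -0.0, -0.6]
gripper_width: 0.0338
finger_force: 14.9
```

Emit:
apply_moves(
  linear=[
    [0,0,0],
    [0,0,0],
    [0,0,0],
  ],
  yaw=[0,0,0],
  hand=[1,1,1],
)

```text
time_s: 14.12
tcp_pos: [0.5504, -0.1995, 0.1627]
eef_rot: [0.634, 0.774, -0.0, -0.0]
force: [-0.3, -0.2, -0.9]
gripper_width: 0.0335
finger_force: 14.9
```

```bash
python3 plan.py .5485 -.2282 .053 101.3
```

```text
t 14.125 tcp [ 0.5504 -0.1995  0.1627] ang 101.37 w 0.0335 F [-0.3 -0.2 -0.9] ff 14.929146571084857
lin cm [-2.78 -0.75 10.97] yaw 0.01
```

Emit:
apply_moves(
  linear=[
    [-1.5,-0.4,0],
    [-2.8,-0.75,0],
    [-2.8,-0.75,0],
    [-2.8,-0.75,3],
    [-2.8,-0.75,7],
    [-2.8,-0.75,10],
    [-2.8,-0.75,10.9],
    [-2.8,-0.75,10.9],
  ],
  yaw=[0,0,0,0,0,0,0,0],
  hand=[1,1,1,1,1,1,1,1],
)

```text
time_s: 15.12
tcp_pos: [0.5486, -0.2296, 0.0543]
eef_rot: [0.634, 0.773, 0.0, 0.0]
force: [0.4, -0.4, -1.0]
gripper_width: 0.0338
finger_force: 14.9
```

Emit:
apply_moves(
  linear=[
    [0,0,0.2],
    [0,0,0.4],
    [0,0,0.6],
    [0,0,0.6],
    [0,0,0.6],
  ],
  yaw=[0,0,0,0,0],
  hand=[1,1,1,1,1],
)

```text
time_s: 15.75
tcp_pos: [0.5485, -0.2296, 0.048]
eef_rot: [0.634, 0.773, 0.0, 0.0]
force: [0.1, 0.0, -1.3]
gripper_width: 0.0334
finger_force: 14.9
```

Emit:
apply_moves(
  linear=[
    [0,0,0.1],
    [0,0,0.15],
    [0,0,0.15],
  ],
  yaw=[0,0,0],
  hand=[1,1,1],
)

```text
time_s: 16.12
tcp_pos: [0.5485, -0.2299, 0.0476]
eef_rot: [0.634, 0.773, -0.0, 0.0]
force: [-6.1, 0.6, 12.1]
gripper_width: 0.0334
finger_force: 15.0
```

Emit:
apply_moves(
  linear=[
    [0,0,-0.1],
    [0,0,-0.1],
    [0,0,-0.1],
    [0,0,-0.1],
    [0,0,-3],
    [0,0,-8],
    [0,0,-12.5],
    [0,0,-12.5],
  ],
  yaw=[0,0,0,0,0,0,0,0],
  hand=[0.15,0,-0.3,-0.3,-0.3,-0.3,-0.5,-1],
)

```text
time_s: 17.12
tcp_pos: [0.5497, -0.2301, 0.1751]
eef_rot: [0.634, 0.773, 0.001, 0.003]
force: [-1.2, -0.6, -0.1]
gripper_width: 0.0775
finger_force: 0.0
```

Emit:
apply_moves(
  linear=[
    [0,0,0],
    [0,0,0],
  ],
  yaw=[0,0],
  hand=[-1,-1],
)

```text
time_s: 17.38
tcp_pos: [0.548, -0.2294, 0.17]
eef_rot: [0.634, 0.773, -0.0, -0.001]
force: [-0.1, -0.2, -0.2]
gripper_width: 0.0932
finger_force: 0.0
```

```bash
cat > chk.py <<'E'
from h import *
p,d=imaging.camera("top"); c=par("top"); cl=cloud(c,d)
for n in("red","green","white","blue"):
    m=cmask(p,n)&(cl[...,1]<-.08)&(cl[...,1]>-.32)&(cl[...,2]>.095)&(cl[...,2]<.12)&(cl[...,0]>.48)&(cl[...,0]<.6)
    if m.sum()>20: v,u=np.nonzero(m); print(n,len(u),np.median(cl[m],0).round(4),onz(c,(u.mean(),v.mean()),.107).round(4))
cv2.imwrite("pics/chk.png",p[:,:,::-1])
E
python3 chk.py
python3 plan.py .598 .236 .172 74.4
```

```text
green 90 [ 0.5515 -0.2272  0.1064] [ 0.551  -0.2269  0.107 ]
t 17.425 tcp [ 0.5481 -0.2294  0.1701] ang 101.31 w 0.0937 F [0.6 0.1 0.2] ff 0.0
lin cm [44.65 14.02 -0.15] yaw 5.38
```

Emit:
apply_moves(
  linear=[
    [6,1.9,0],
    [12,3.8,0],
    [18,5.7,0],
    [24,7.5,0],
    [30,9.4,0],
    [36,11.3,0],
    [42,13.2,0],
    [44.65,14,0],
  ],
  yaw=[1,2,3,4,4.6,5,5.38,5.38],
  hand=[-1,-1,-1,-1,-1,-1,-1,-1],
)

```text
time_s: 18.42
tcp_pos: [0.5976, 0.2387, 0.1703]
eef_rot: [0.796, 0.605, -0.001, -0.0]
force: [-0.1, 0.6, -0.6]
gripper_width: 0.0933
finger_force: 0.0
```

Emit:
apply_moves(
  linear=[
    [0,0,0],
    [0,0,0],
  ],
  yaw=[0,0],
  hand=[-1,-1],
)

```text
time_s: 18.68
tcp_pos: [0.5981, 0.2348, 0.1709]
eef_rot: [0.797, 0.604, -0.001, -0.0]
force: [-0.2, 0.3, 0.3]
gripper_width: 0.0936
finger_force: 0.0
```

```bash
python3 plan.py .5978 .236 .042 74.4; python3 - <<'E'
from h import *
c=par("wrist"); p,d=imaging.camera("wrist"); cl=cloud(c,d)
for n in("white","blue"):
    m=cmask(p,n)&(cl[...,2]>.096)&(cl[...,2]<.11)&(cl[...,1]<.34)&(cl[...,1]>.1)
    if m.sum()>30: v,u=np.nonzero(m); print(n,len(u),np.median(cl[m],0).round(4),onz(c,(u.mean(),v.mean()),.102).round(4))
E
```

```text
t 18.675 tcp [0.5981 0.2348 0.1709] ang 74.38 w 0.0936 F [-0.2  0.3  0.3] ff 0.0
lin cm [ 0.12 -0.05 12.89] yaw -0.0
white 999 [0.5977 0.2364 0.1028] [0.5978 0.2361 0.102 ]
blue 1248 [0.6095 0.2971 0.1027] [0.6097 0.297  0.102 ]
```

Emit:
apply_moves(
  linear=[
    [0,0,4],
    [0,0,8],
    [0.1,0,11.5],
    [0.1,0,12.9],
    [0.1,0,12.9],
    [0.1,0,12.9],
    [0.1,0,12.9],
    [0.1,0,12.9],
  ],
  yaw=[0,0,0,0,0,0,0,0],
  hand=[-1,-1,-1,-1,-0.5,0,0.1,0.2],
)

```text
time_s: 19.73
tcp_pos: [0.5988, 0.2368, 0.0432]
eef_rot: [0.796, 0.605, 0.001, 0.0]
force: [-0.1, 0.7, -0.2]
gripper_width: 0.0572
finger_force: 0.0
```

Emit:
apply_moves(
  linear=[
    [0,0,0],
    [0,0,0],
    [0,0,0],
    [0,0,-1],
    [0,0,-4],
    [0,0,-8],
    [0,0,-12],
    [0,0,-12],
  ],
  yaw=[0,0,0,0,0,0,0,0],
  hand=[1,1,1,1,1,1,1,1],
)

```text
time_s: 20.72
tcp_pos: [0.5997, 0.2371, 0.1665]
eef_rot: [0.796, 0.605, 0.003, 0.001]
force: [0.3, -1.3, -1.7]
gripper_width: 0.0332
finger_force: 15.0
```

```bash
python3 plan.py .537 -.1696 .162 101.3
```

```text
t 20.725 tcp [0.5997 0.2371 0.1665] ang 74.41 w 0.0332 F [ 0.3 -1.3 -1.7] ff 14.992746381485631
lin cm [-40.86   4.89   0.34] yaw -5.38
```

Emit:
apply_moves(
  linear=[
    [-3,0.4,0],
    [-8,1,0],
    [-13,1.6,0],
    [-18,2.2,0],
    [-23,2.8,0],
    [-28,3.4,0],
    [-33,4,0],
    [-38,4.6,0],
  ],
  yaw=[-0.5,-1,-1.8,-2.6,-3.4,-4.2,-4.8,-5.38],
  hand=[1,1,1,1,1,1,1,1],
)

```text
time_s: 21.72
tcp_pos: [0.5398, -0.1432, 0.1618]
eef_rot: [0.633, 0.774, -0.0, -0.001]
force: [0.1, 0.2, -1.5]
gripper_width: 0.0337
finger_force: 15.0
```

Emit:
apply_moves(
  linear=[
    [0,0,0],
    [0,0,0],
    [0,0,0],
  ],
  yaw=[0,0,0],
  hand=[1,1,1],
)

```text
time_s: 22.1
tcp_pos: [0.5407, -0.1406, 0.1622]
eef_rot: [0.634, 0.774, -0.0, -0.0]
force: [-0.1, 0.8, -1.0]
gripper_width: 0.0336
finger_force: 15.0
```

```bash
python3 plan.py .5368 -.169 .053 101.3
```

```text
t 22.1 tcp [ 0.5407 -0.1406  0.1622] ang 101.37 w 0.0336 F [-0.1  0.8 -1. ] ff 14.992966838635766
lin cm [-2.71 -0.94 10.92] yaw 0.01
```

Emit:
apply_moves(
  linear=[
    [-1.5,-0.5,0],
    [-2.7,-0.95,0],
    [-2.7,-0.95,0],
    [-2.7,-0.95,3],
    [-2.7,-0.95,7],
    [-2.7,-0.95,10],
    [-2.7,-0.95,10.9],
    [-2.7,-0.95,10.9],
  ],
  yaw=[0,0,0,0,0,0,0,0],
  hand=[1,1,1,1,1,1,1,1],
)

```text
time_s: 23.1
tcp_pos: [0.5368, -0.17, 0.0538]
eef_rot: [0.634, 0.773, 0.0, -0.0]
force: [-0.5, -0.0, -1.1]
gripper_width: 0.0337
finger_force: 15.0
```

Emit:
apply_moves(
  linear=[
    [0,0,0.2],
    [0,0,0.4],
    [0,0,0.6],
    [0,0,0.65],
    [0,0,0.65],
    [0,0,0.65],
  ],
  yaw=[0,0,0,0,0,0],
  hand=[1,1,1,1,1,1],
)

```text
time_s: 23.85
tcp_pos: [0.5368, -0.1701, 0.0474]
eef_rot: [0.634, 0.773, 0.0, 0.0]
force: [-1.1, 0.6, 5.6]
gripper_width: 0.0333
finger_force: 15.0
```

Emit:
apply_moves(
  linear=[
    [0,0,0],
    [0,0,0],
    [0,0,0],
    [0,0,0],
    [0,0,-3],
    [0,0,-8],
    [0,0,-12.5],
    [0,0,-12.5],
  ],
  yaw=[0,0,0,0,0,0,0,0],
  hand=[0.15,0,-0.3,-0.3,-0.3,-0.3,-0.5,-1],
)

```text
time_s: 24.85
tcp_pos: [0.5379, -0.1705, 0.1754]
eef_rot: [0.634, 0.773, 0.001, 0.003]
force: [-0.4, -0.5, -0.8]
gripper_width: 0.0768
finger_force: 0.0
```

Emit:
apply_moves(
  linear=[
    [0,0,0],
    [0,0,0],
  ],
  yaw=[0,0],
  hand=[-1,-1],
)

```text
time_s: 25.1
tcp_pos: [0.5361, -0.1699, 0.1705]
eef_rot: [0.634, 0.773, -0.0, -0.001]
force: [-0.2, -0.8, 0.8]
gripper_width: 0.0932
finger_force: 0.0
```

```bash
python3 chk.py
python3 plan.py .6098 .2975 .172 74.4
```

```text
t 25.15 tcp [ 0.5362 -0.1699  0.1707] ang 101.31 w 0.0938 F [-0.5  0.3 -0.4] ff 0.0
lin cm [44.39 16.38 -0.11] yaw 5.38
```

Emit:
apply_moves(
  linear=[
    [6,2.2,0],
    [12,4.4,0],
    [18,6.6,0],
    [24,8.9,0],
    [30,11.1,0],
    [36,13.3,0],
    [42,15.5,0],
    [44.4,16.4,0],
  ],
  yaw=[1,2,3,4,4.6,5,5.38,5.38],
  hand=[-1,-1,-1,-1,-1,-1,-1,-1],
)

```text
time_s: 26.15
tcp_pos: [0.6098, 0.3004, 0.1706]
eef_rot: [0.796, 0.605, -0.001, -0.0]
force: [-0.2, -0.9, -0.4]
gripper_width: 0.0939
finger_force: 0.0
```

Emit:
apply_moves(
  linear=[
    [0,0,0],
    [0,0,0],
  ],
  yaw=[0,0],
  hand=[-1,-1],
)

```text
time_s: 26.4
tcp_pos: [0.6102, 0.2969, 0.1711]
eef_rot: [0.797, 0.605, -0.001, -0.0]
force: [-0.7, 0.5, 0.1]
gripper_width: 0.0943
finger_force: 0.0
```

```bash
python3 plan.py .6097 .297 .042 74.4; python3 chk.py
```

```text
t 26.4 tcp [0.6102 0.2969 0.1711] ang 74.4 w 0.0943 F [-0.7  0.5  0.1] ff 0.0
lin cm [ 1.000e-02 -4.000e-02  1.291e+01] yaw -0.0
red 139 [ 0.5621 -0.2882  0.1065] [ 0.5625 -0.2879  0.107 ]
green 131 [ 0.5497 -0.2295  0.1068] [ 0.5497 -0.2293  0.107 ]
white 127 [ 0.539  -0.1709  0.1065] [ 0.5386 -0.1709  0.107 ]
```

View pics/chk.png

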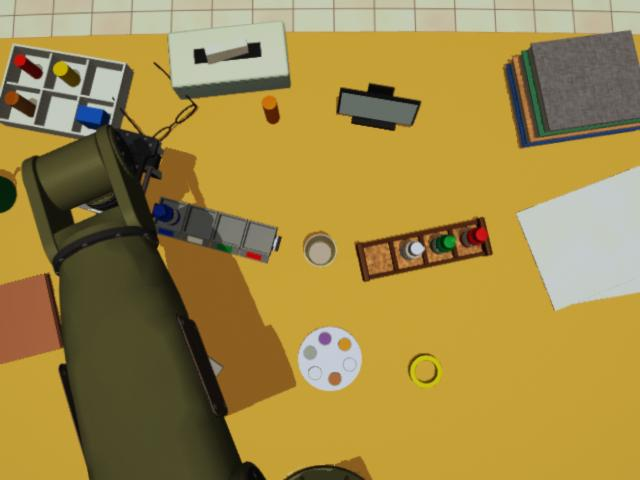

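Three bottles stand upright, white (415,249), green (447,243), red (479,236), and within about 2 mm of their compartment centres. The jar hasn't moved from (320,250). Blue is next.

Emit:
apply_moves(
  linear=[
    [0,0,4],
    [0,0,8],
    [0,0,11.5],
    [0,0,12.9],
    [0,0,12.9],
    [0,0,12.9],
    [0,0,12.9],
    [0,0,12.9],
  ],
  yaw=[0,0,0,0,0,0,0,0],
  hand=[-1,-1,-1,-1,-0.5,0,0.1,0.2],
)

```text
time_s: 27.45
tcp_pos: [0.6106, 0.2976, 0.0437]
eef_rot: [0.796, 0.605, 0.0, 0.0]
force: [0.2, -0.0, 0.4]
gripper_width: 0.0574
finger_force: 0.0
```

Emit:
apply_moves(
  linear=[
    [0,0,0],
    [0,0,0],
    [0,0,0],
    [0,0,-1],
    [0,0,-4],
    [0,0,-8],
    [0,0,-12],
    [0,0,-12],
  ],
  yaw=[0,0,0,0,0,0,0,0],
  hand=[1,1,1,1,1,1,1,1],
)

```text
time_s: 28.45
tcp_pos: [0.6115, 0.298, 0.1673]
eef_rot: [0.796, 0.605, 0.003, 0.001]
force: [0.1, 0.4, -1.1]
gripper_width: 0.0337
finger_force: 15.0
```

```bash
python3 plan.py .525 -.1106 .162 101.3
```

```text
t 28.45 tcp [0.6115 0.298  0.1673] ang 74.41 w 0.0337 F [ 0.1  0.4 -1.1] ff 14.97597482171841
lin cm [-41.69   2.65   0.38] yaw -5.38
```

Emit:
apply_moves(
  linear=[
    [-3,0.2,0],
    [-8,0.5,0],
    [-13,0.8,0],
    [-18,1.1,0],
    [-23,1.4,0],
    [-28,1.8,0],
    [-33,2.1,0],
    [-38,2.4,0],
  ],
  yaw=[-0.5,-1,-1.8,-2.6,-3.4,-4.2,-4.8,-5.38],
  hand=[1,1,1,1,1,1,1,1],
)

```text
time_s: 29.45
tcp_pos: [0.5304, -0.0764, 0.1623]
eef_rot: [0.633, 0.774, -0.0, -0.0]
force: [-0.2, 0.4, -0.8]
gripper_width: 0.0332
finger_force: 15.0
```

Emit:
apply_moves(
  linear=[
    [0,0,0],
    [0,0,0],
    [0,0,0],
  ],
  yaw=[0,0,0],
  hand=[1,1,1],
)

```text
time_s: 29.82
tcp_pos: [0.5315, -0.0739, 0.1627]
eef_rot: [0.634, 0.774, -0.0, -0.0]
force: [-0.5, 0.7, -0.7]
gripper_width: 0.0334
finger_force: 15.0
```

```bash
python3 plan.py .5245 -.110 .053 101.3
```

```text
t 29.825 tcp [ 0.5315 -0.0739  0.1627] ang 101.37 w 0.0334 F [-0.5  0.7 -0.7] ff 14.976257553789765
lin cm [-3.4  -1.39 10.97] yaw 0.01
```

Emit:
apply_moves(
  linear=[
    [-2,-0.8,0],
    [-3.4,-1.4,0],
    [-3.4,-1.4,0],
    [-3.4,-1.4,3],
    [-3.4,-1.4,7],
    [-3.4,-1.4,10],
    [-3.4,-1.4,10.95],
    [-3.4,-1.4,10.95],
  ],
  yaw=[0,0,0,0,0,0,0,0],
  hand=[1,1,1,1,1,1,1,1],
)

```text
time_s: 30.82
tcp_pos: [0.5245, -0.1108, 0.0537]
eef_rot: [0.634, 0.773, 0.0, -0.0]
force: [-0.3, -0.3, -0.6]
gripper_width: 0.0333
finger_force: 15.0
```

Emit:
apply_moves(
  linear=[
    [0,0,0.2],
    [0,0,0.4],
    [0,0,0.6],
    [0,0,0.65],
    [0,0,0.65],
    [0,0,0.65],
  ],
  yaw=[0,0,0,0,0,0],
  hand=[1,1,1,1,1,1],
)

```text
time_s: 31.58
tcp_pos: [0.5244, -0.1112, 0.0477]
eef_rot: [0.634, 0.773, 0.0, 0.0]
force: [-4.0, 0.1, 7.1]
gripper_width: 0.0334
finger_force: 15.0
```

Contact. I'll release, lift and move clear.

Emit:
apply_moves(
  linear=[
    [0,0,0],
    [0,0,0],
    [0,0,0],
    [0,0,0],
    [0,0,-3],
    [0,0,-8],
    [0,0,-12.5],
    [0,0,-12.5],
  ],
  yaw=[0,0,0,0,0,0,0,0],
  hand=[0.15,0,-0.3,-0.3,-0.3,-0.3,-0.5,-1],
)

```text
time_s: 32.58
tcp_pos: [0.5256, -0.1114, 0.1752]
eef_rot: [0.634, 0.773, 0.001, 0.003]
force: [0.3, -0.5, -0.7]
gripper_width: 0.0771
finger_force: 0.0
```

Emit:
apply_moves(
  linear=[
    [6,0,0],
    [12,0,0],
    [18,0,0],
    [24,0,0],
    [30,0,0],
    [30,0,0],
    [30,0,0],
    [30,0,0],
  ],
  yaw=[0,0,0,0,0,0,0,0],
  hand=[-1,-1,-1,-1,-1,-1,-1,-1],
)

```text
time_s: 33.58
tcp_pos: [0.4657, 0.182, 0.1716]
eef_rot: [0.635, 0.773, -0.0, -0.0]
force: [-0.2, -0.8, 0.3]
gripper_width: 0.0939
finger_force: 0.0
```

```bash
python3 chk.py; python3 - <<'E'
from h import *
p,d=imaging.camera("side"); cv2.imwrite("pics/s2.png",p[:,:,::-1])
E
```

```text
red 136 [ 0.5633 -0.2883  0.1065] [ 0.5629 -0.288   0.107 ]
green 131 [ 0.5496 -0.2293  0.1068] [ 0.5498 -0.2293  0.107 ]
white 127 [ 0.539  -0.171   0.1066] [ 0.5386 -0.1709  0.107 ]
blue 138 [ 0.5254 -0.1111  0.1067] [ 0.5257 -0.1108  0.107 ]
```

View pics/s2.png

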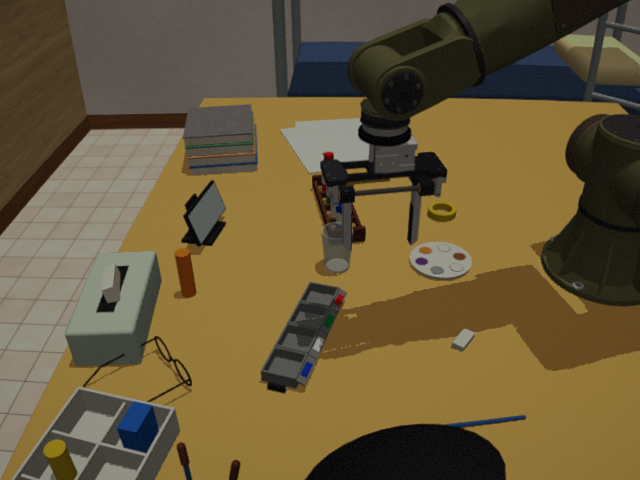

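View pics/chk.png

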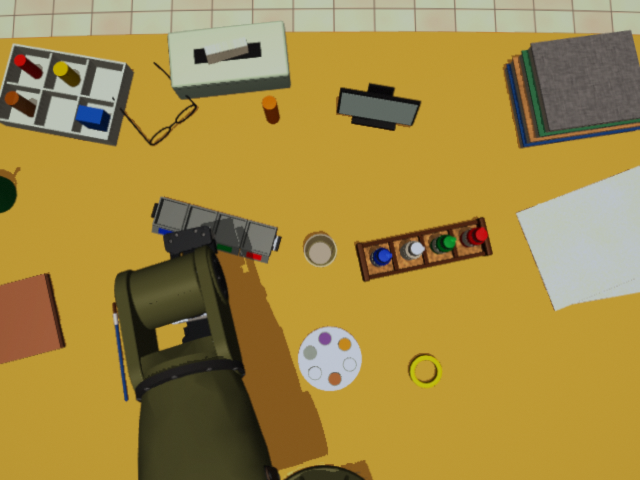

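The top view shows blue (381,257), white (414,249), green (446,243) and red (478,236) upright in the rack in the original order, all with tops at 0.107 m. The cups are empty, the jar is still at (320,250), and the gripper is clear.

```bash
python3 -c "
from rig import arm
print(arm.sign_off())"
```

```text
the job is handed in; nothing more can be done
None
```

The job is handed in at about 34 s: all four bottles stand upright in the rack in their original order (blue, white, green, red), each within about 3 mm of its compartment centre, and the glass jar was not moved.

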